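# Press a glued cork handle in its jig, then lift it out and hold it leaning for inspection

## Task

A freshly glued cork handle stands in the gluing jig: swing the jig's toggle clamp down firmly onto it, keep it pressed for a good second, then swing the clamp fully back open. Then draw the cork handle up out of its nest and tip it over to lean about 45 degrees, and finish while holding it still like that in the gripper, all of it at least 10 cm above the bench. Leave the loose cork rings and the metal can where they stand.

Things in the scene. Friction and masses are not known exactly. Their poses are not given: they have to be found in the camera images.
- jig: Gluing jig fixed to the bench; aluminium base 110 (x) x 220 (y) x 8 mm, y from -70 to +150. Origin at bench level on the nest's axis, z up. Nest: plywood block 80 x 80 mm, top face 48 mm above the bench, with a central upright hole 27 mm wide, 33 mm deep. The clamp's steel tower (34 mm wide, 143 mm high; foot 50 mm) is at y = +100; its arm swings in the jig's y-z plane, closing towards -y.
- clamp (a joint): Angle of the toggle clamp's arm (rad). 0: level, pointing to the jig's -y, pad resting on a seated cork handle. It grows as the arm swings up and back; it starts near 2.05, the open stop, upright and leaning back. The heavy arm passes over centre at about 1.57, then falls by its weight to either end (about 0.4 N m when level, 2.5 N at the knob); left closed, it presses by itself with about 4 N.
- clamp_hinge (a point): The clamp's hinge axis, which runs along the jig's x; the point is at the middle of the arm, 128 mm above the bench, 100 mm from the nest's axis.
- clamp_knob (a point): Centre of the red grip at the end of the clamp arm: a cylinder 24 mm in diameter, 36 mm long, lying along the jig's x (parallel to the hinge), 165 mm from the hinge. The arm is a steel bar 16 mm wide (along the jig's x), 12 mm thick. Pinched at its two end faces, the grip can turn between the fingers as the arm swings.
- clamp_pad: Black rubber pressing pad, 20 mm in diameter and 10 mm high, on a short spindle under the clamp arm, 100 mm from the hinge. It gives 1 to 3 mm under load. Origin at the centre of its pressing face.
- cork_handle: Loose cork handle, about 120 g, 78 mm long along its z. Origin at the centre of the foot of its aluminium spigot (24 mm wide, z 0 to 30 mm), which stands in the nest; above it a cork body 44 mm wide, z 30 to 75 mm, resting on the nest's top face; on top an aluminium disc 32 mm wide, 3 mm thick. Seated, its origin is 18 mm above the bench, its top 96 mm.
- handle_top (a point): Centre of the top face of the cork handle's aluminium disc.
- ring_a: Bystander: loose cork ring lying flat, 80 mm outside, 44 mm hole, 30 mm high. Origin under its centre.
- ring_b: Bystander: another such cork ring.
- can: Bystander: upright metal can 40 x 65 mm, 100 mm high with a 14 mm black cap on top. Origin under its centre.

How it is judged:
By the outcome, as a careful person would: the job done as asked, in the order asked, and still so for the second after the job is handed in, while the arm keeps its last pose, push and grip.
It also fails if it takes over 69 s, if anything falls off the work surface, if the arm or the gripper's body presses on something with over 40 N, if the wrist force passes 120 N, or if a joint passes its speed limit or range.

## Robot

A 6-joint arm with a two-finger parallel gripper is mounted at the origin on the work surface. World frame = base frame: x ahead of the robot, y to its left, z up, the work surface at z = 0. Lengths are in m, angles in rad, forces in N, time in s.
With the tool pointing down it reaches from about 0.35 to 0.775 m from the base axis. Payload 7.3 kg.
Tool frame: the origin (TCP) lies at the centre of the arm's flange, where the gripper is bolted on; the fingertips stand 178 mm ahead of it and the grasp point (between the pads) lies 159 mm ahead of it; z points along the fingers, y is the line along which they close (so a half turn about z gives the same grasp; the last joint's range is limited). The gripper opens to 92 mm and grips with 3 to 60 N. Pads are 19 mm wide; open, the fingers measure 130 mm over their backs; the gripper's body (75 mm by 190 mm) begins 47 mm behind the grasp point.
Start: joints at [-1.257, 0.342, 1.524, -0, 1.275, -0.146], TCP at [0.233, -0.47, 0.405] pointing down, gripper open.
Joint ranges: [-2.53, 2.53], [-0.77, 2.02], [0.04, 2.7], [-1, 4.14], [0.28, 2.66], [-3.11, 3.11]. Speed limits (rad/s): [2.57, 2.57, 3.14, 3.14, 3.14, 3.14].

## Interface

Orientations are given as [roll, pitch, yaw] about the fixed x, y, z axes, in that order (R = Rz(yaw) Ry(pitch) Rx(roll)).
In Python, from cell import robot gives the robot as it stands.
- The arm moves only by the tool send_path, called after ">>>" as name(argument=value, ...), one argument or row to a line, values as JSON. Schema: {"type":"object","properties":{"moves":{"type":"array","items":{"type":"number"},"minItems":6,"maxItems":48},"finger_gap":{"type":"number"},"force":{"type":"number"},"only":{"type":"string"},"quiet":{"type":"boolean"},"lines":{"type":"string"}},"required":["moves"],"additionalProperties":false}. moves is one flat list of numbers that holds 1 to 8 rows one after another, with no inner brackets; each row has 6 numbers: dx, dy, dz in a scale on which 1.0 is 0.3 m, then a rotation vector rx, ry, rz in normalised numbers (1 is 2 rad); each row shifts and turns the commanded pose from where the row before left it, along the tool's axes as they then stand; what a row does not reach is not made up. A row lasts 1/12 s, in which the tool goes at most 0.0417 m and 0.125 rad, less where a joint would pass 70% of its speed; a pose out of reach is approached as far as the arm can. finger_gap is the finger opening in m, set as the call begins (left out keeps the last). The fingers move at their own pace and stop on an object; force is the grip in N (left out, the last holds). Time passes only in rows, so rows that do not move let the fingers close. The tool returns the time, the measured TCP pose, the force, the opening and the grip force at its end. only (a regular expression) keeps the lines of the reply that match it, lines (a string "A,B") keeps lines A to B, and quiet returns only ok. No shift or turn number may pass 1 either way. Input that does not fit is refused with a message, and nothing moves.
- robot.observe(): the state, without advancing time (a new reading comes with each control period).
- robot.read_camera(name): name is "side" or "top"; returns a dict with "image" (480x640x3 uint8, red, green, blue), "fx", "fy", "cx", "cy" (pixels), "pose" (4x4, takes a point from camera to world coordinates). Camera axes: x right, y down, z forward; pixel columns grow to the right and rows downward; lengths in m; the calibration is good to about 2 mm. A picture is of the moment at which its call begins. There is no depth.
- robot.hand_in(): hands the job in; it is judged then, once.
The state is a dict: "time": time; "qpos": joint angles; "qvel": joint speeds; "joint_efforts": joint torques, N m; "tool_pos": TCP position; "tool_rot": TCP orientation; "contact_force": force on the tool from outside, world axes, zero at the start; "torque": the same for the moment, N m; "opening": finger opening in m; "grip_force": force on a finger pad.
Only numpy, scipy, OpenCV 4.12 (cv2) and the standard library are available. Lean on these libraries where they do the work, as an engineer would, in place of code of your own. Each camera call takes 0.05 s, during which the arm holds its last target. There are 200 camera calls.

## Working session

There is one attempt and no reset: what is moved stays moved. The work goes in short steps, Python scripts to look and compute and a tool call to move; the robot and the scene stay as the last step left them, time stands still between calls to the robot, and variables do not carry over. Pictures are saved under pics/ and viewed, at most 10 in all, crops included, and the job is handed in when it is done.

```bash
ls; mkdir -p pics
```

Run:
```python
from cell import robot
import cv2
for n in("side","top"):
    c=robot.read_camera(n); cv2.imwrite(f"pics/{n}0.png",c["image"][:,:,::-1]); print(n,c["fx"],c["fy"],c["cx"],c["cy"],c["pose"].tolist() if hasattr(c["pose"],"tolist") else c["pose"])
s=robot.observe(); print(s)
```

```text
cell.py
pics
side 577.2359487321091 577.2359487321091 313.3362578810569 234.06023349782643 [[-0.8794794095268879, -0.330605897591653, 0.34236779739901735, 0.2493164540091256], [-0.4758082827654092, 0.5940333700002457, -0.6486376749603616, 0.6773474638893001], [0.011065544273533602, -0.7333649131256341, -0.6797451418922843, 0.8475258010468011], [0.0, 0.0, 0.0, 1.0]]
top 590.0373527138038 590.0373527138038 322.5041655830758 241.15719791345595 [[-0.016471686649222717, -0.9974839959829583, 0.0689518766735144, 0.5546676608828779], [-0.9997408866430452, 0.017514057970316865, 0.01454019764618849, -0.0296083041130981], [-0.015711241615724167, -0.06869450874183543, -0.9975140206310937, 1.2000739685417046], [0.0, 0.0, 0.0, 1.0]]
{'time': 0.1, 'qpos': array([-1.25700593e+00,  3.42662944e-01,  1.52494560e+00, -5.40290367e-05,
        1.27541359e+00, -1.46001982e-01]), 'qvel': array([ 0.00083039, -0.00010614, -0.00121558, -0.00030369,  0.00076133,
        0.00134086]), 'joint_efforts': array([ 3.30655123e-03, -4.32002592e+01, -2.44696033e+01,  7.19611743e-02,
        5.25205024e-02, -4.83325073e-05]), 'tool_pos': array([ 0.23294751, -0.47034642,  0.40410073]), 'tool_rot': array([-3.14017086e+00, -1.56850381e-04,  4.59808030e-01]), 'contact_force': array([-1.06837844, -0.19979982,  0.18166901]), 'torque': array([-0.00248027,  0.05676442,  0.02554963]), 'grip_force': 0.0, 'opening': 0.09184402265804918}
```

View pics/top0.png

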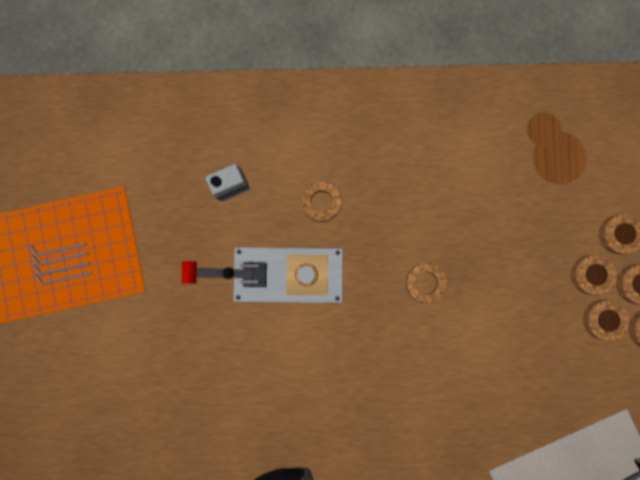

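View pics/side0.png

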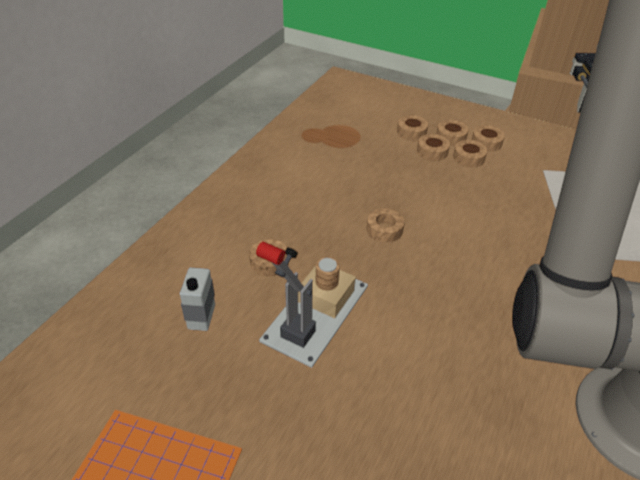

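The top view shows the jig: nest and handle near (306,274), tower (255,274), knob (189,272), jig y pointing image-left (world +y). The side view shows the open clamp with its knob at (270,253) and the can at (197,300). I'll enlarge the jig.

Run:
```python
import cv2
a=cv2.imread("pics/top0.png")[230:320,170:350]; cv2.imwrite("pics/topc.png",cv2.resize(a,None,fx=4.4,fy=4.4,interpolation=cv2.INTER_CUBIC))
```

Create h.py:
```python
from cell import robot
import numpy as np
from scipy.spatial.transform import Rotation as R
def ray(cam,u,v,z):
    P=np.array(cam["pose"]);d=P[:3,:3]@[(u-cam["cx"])/cam["fx"],(v-cam["cy"])/cam["fy"],1];o=P[:3,3]
    return o+d*(z-o[2])/d[2]
def proj(cam,p):
    P=np.array(cam["pose"]);q=P[:3,:3].T@(np.array(p)-P[:3,3]);return [round(float(x),1) for x in (cam["fx"]*q[0]/q[2]+cam["cx"],cam["fy"]*q[1]/q[2]+cam["cy"])]
```

```text
(no output)
```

View pics/topc.png

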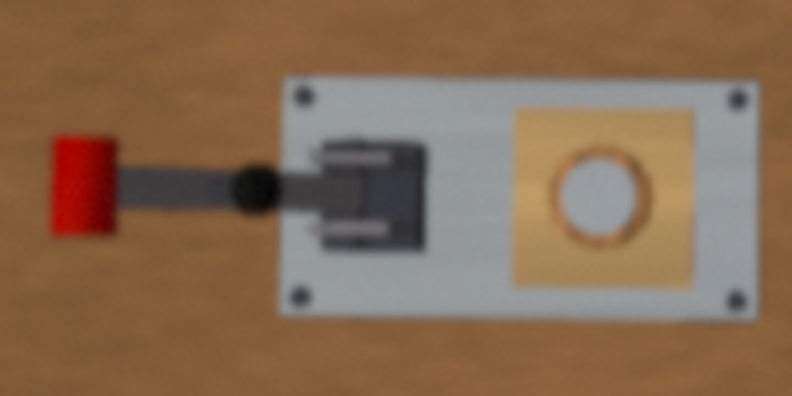

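The crop shows the base corners at (285,75), (760,82), (758,320) and (280,316), the disc at (598,197) and the knob at (84,186), all in 4.4x crop pixels.

Run:
```python
from h import *
t=robot.read_camera("top");s=robot.read_camera("side")
g=lambda x,y,z:ray(t,170+x/4.4-.39,230+y/4.4-.39,z)
c=[g(*p,.008) for p in((285,75),(760,82),(758,320),(280,316))]
print(np.round(c,4)); c=np.array(c)
print("sizes",[np.linalg.norm(c[i]-c[(i+1)%4]).round(4) for i in range(4)])
d=(c[0]+c[3]-c[1]-c[2])[:2]; yaw=np.arctan2(-d[0],d[1]); m=c.mean(0)[:2]
yj=np.array([-np.sin(yaw),np.cos(yaw)])
o=m-.04*yj; print("yaw",yaw,"origin base",o)
b=[g(*p,.048) for p in((515,108),(694,109),(694,287),(515,287))];print("nest",np.mean(b,0))
print("disc",g(598,197,.096))
D=g(598,197,.096)[:2]
for a in(2.0,2.05,2.1):
    k=np.r_[D+yj*(.1-.165*np.cos(a)),.128+.165*np.sin(a)]
    print(a,k,g(84,186,k[2]),proj(s,k),proj(t,k))
```

```text
[[ 0.629   0.1667  0.008 ]
 [ 0.622  -0.0521  0.008 ]
 [ 0.5131 -0.0492  0.008 ]
 [ 0.5185  0.1697  0.008 ]]
sizes [np.float64(0.219), np.float64(0.1089), np.float64(0.2189), np.float64(0.1106)]
yaw -0.028197583939787205 origin base [0.56952477 0.0188117 ]
nest [0.56963991 0.01852972 0.048     ]
disc [0.56929058 0.0192627  0.096     ]
2.0 [0.57404587 0.18785988 0.27803408] [0.57384214 0.19423008 0.27803408] [271.6, 247.9] [192.8, 271.7]
2.05 [0.57425486 0.1952697  0.27441479] [0.57391741 0.19510871 0.27441479] [268.8, 252.9] [188.6, 271.7]
2.1 [0.5744585  0.20248944 0.27042955] [0.57400029 0.19607619 0.27042955] [266.1, 258.0] [184.7, 271.7]
```

Both cameras agree with the clamp at 2.05 rad: nest axis (0.5695, 0.0188), yaw -0.028, knob (0.574, 0.195, 0.274). I'll turn the tool so the fingers close along jig x, then go above the knob.

Units first: shifts go in shares of 0.3 m and turns go in shares of 2 rad. So -0.01 m / 0.3 = -0.0333, -0.1204 rad / 2 = -0.0602.

>>> send_path(
  moves=[0,0,-0.0333,0,0,-0.0602,0,0,-0.0333,0,0,-0.0602,0,0,-0.0333,0,0,-0.0602,0,0,-0.0333,0,0,-0.0602,0,0,-0.0333,0,0,-0.0602,0,0,-0.0333,0,0,-0.0602,0,0,-0.0333,0,0,-0.0602,0,0,-0.0333,0,0,-0.0602],
  finger_gap=0.07,
  force=20,
)

```text
time: 0.87
tool_pos: [0.233, -0.4704, 0.485]
tool_rot: [-3.141, -0.0, 1.429]
contact_force: [-0.3, 0.0, -0.1]
opening: 0.07
grip_force: 0.0
```

>>> send_path(
  moves=[0,0,0,0,0,-0.0602,0.12,0.0567,0,0,0,0,0.12,0.0567,0,0,0,0,0.12,0.0567,0,0,0,0,0.12,0.0567,0,0,0,0,0.12,0.0567,0,0,0,0,0.12,0.0567,0,0,0,0,0.12,0.0567,0,0,0,0],
)

```text
time: 1.53
tool_pos: [0.3591, -0.2199, 0.4848]
tool_rot: [3.141, 0.0, 1.543]
contact_force: [0.6, -0.0, 1.1]
opening: 0.0701
grip_force: 0.0
```

>>> send_path(
  moves=[0.12,0.0567,0,0,0,0,0.12,0.0567,0,0,0,0,0.12,0.0567,0,0,0,0,0.12,0.0567,0,0,0,0,0.12,0.0567,0,0,0,0,0.12,0.0567,0,0,0,0,0,0,0,0,0,0],
)

```text
time: 2.12
tool_pos: [0.4683, -0.0034, 0.4844]
tool_rot: [3.141, -0.003, 1.55]
contact_force: [-0.6, -0.7, -0.3]
opening: 0.0698
grip_force: 0.0
```

Add to h.py:
```python
J=np.array([.5695,.0190]);YAW=-.028
def to(p,rpy=None):
    s=robot.observe();r=R.from_euler("xyz",s["tool_rot"]);d=r.inv().apply(np.array(p)-s["tool_pos"])
    w=(r.inv()*R.from_euler("xyz",[np.pi,0,np.pi/2+YAW] if rpy is None else rpy)).as_rotvec()
    print("t",s["time"],"d",d.round(4),"w",w.round(4),"F",s["contact_force"].round(1),s["opening"])
def knob(a): return np.r_[J+(.1-.165*np.cos(a))*np.array([-np.sin(YAW),np.cos(YAW)]),.128+.165*np.sin(a)]
def tk(a,dz=0): return to(knob(a)+[0,0,.159+dz])
```

```bash
python3 -c "
from h import *
tk(2.05,.05)"
```

```text
t 2.1167 d [0.2006 0.1019 0.0015] w [ 0.0006 -0.0027  0.0068] F [-0.6 -0.7 -0.3] 0.06978288810637692
```

>>> send_path(
  moves=[0.1117,0.0567,0,0,0,0,0.1117,0.0567,0,0,0,0,0.1117,0.0567,0,0,0,0,0.1117,0.0567,0,0,0,0,0.1117,0.0567,0,0,0,0,0.1117,0.0567,0,0,0,0,0,0,0,0,0,0],
)

```text
time: 2.7
tool_pos: [0.5759, 0.1942, 0.4826]
tool_rot: [-3.14, -0.002, 1.548]
contact_force: [-0.9, -0.6, -0.7]
opening: 0.07
grip_force: 0.0
```

```bash
python3 -c "
from h import *
tk(2.05,0)"
```

```text
t 2.7 d [ 0.0007 -0.0014  0.0492] w [-0.0015 -0.0017  0.0049] F [-0.9 -0.6 -0.7] 0.06996876301144062
```

To row units: 0.0165 m / 0.3 = 0.055.

>>> send_path(
  moves=[0,0,0.055,0,0,0,0,0,0.055,0,0,0,0,0,0.055,0,0,0,0,0,0,0,0,0,0,0,0,0,0,0],
)

```text
time: 3.12
tool_pos: [0.5742, 0.189, 0.4346]
tool_rot: [-3.14, 0.001, 1.543]
contact_force: [1.2, 0.7, 0.1]
opening: 0.0701
grip_force: 0.0
```

>>> send_path(
  moves=[0,0,0,0,0,0,0,0,0,0,0,0,0,0,0,0,0,0,0,0,0,0,0,0,0,0,0,0,0,0,0,0,0,0,0,0],
  finger_gap=0.02,
  force=25,
)

```text
time: 3.62
tool_pos: [0.5737, 0.1895, 0.4355]
tool_rot: [-3.14, 0.0, 1.544]
contact_force: [3.7, -1.9, 0.8]
opening: 0.0356
grip_force: 25.0
```

Run:
```python
from h import *
import cv2
tk(2.05)
a=robot.read_camera("side")["image"][150:400,150:450,::-1];b=robot.read_camera("top")["image"][170:420,110:410,::-1]
cv2.imwrite("pics/g1.png",cv2.resize(np.hstack([a,b]),None,fx=1.33,fy=1.33))
```

```text
t 3.6167 d [0.0056 0.0006 0.0021] w [-0.0017  0.0001  0.0008] F [ 3.7 -1.9  0.8] 0.03558058559262187
```

View pics/g1.png

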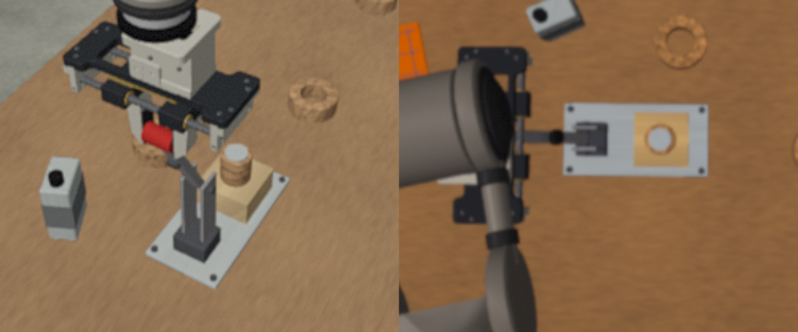

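The side view shows the fingers pinching the red knob at its ends (opening 35.6 mm), about 5 mm off centre. I'll recentre before swinging.

To row units: 0.0055 m / 0.3 = 0.0183, 0.002 m / 0.3 = 0.0067.

>>> send_path(
  moves=[0,0,0,0,0,0,0,0,0,0,0,0,0.0183,0,0.0067,0,0,0,0,0,0,0,0,0],
  finger_gap=0.05,
  force=25,
)

```text
time: 4.05
tool_pos: [0.5745, 0.1956, 0.4327]
tool_rot: [-3.141, -0.0, 1.544]
contact_force: [0.1, 0.2, -1.0]
opening: 0.0498
grip_force: 0.0
```

>>> send_path(
  moves=[0,0,0,0,0,0,0,0,0,0,0,0,0,0,0,0,0,0,0,0,0,0,0,0],
  finger_gap=0.02,
  force=30,
)

```text
time: 4.38
tool_pos: [0.5739, 0.195, 0.433]
tool_rot: [-3.14, 0.0, 1.544]
contact_force: [-4.7, -0.3, 0.3]
opening: 0.0356
grip_force: 30.0
```

Run:
```python
from h import *
tk(2.05)
s=robot.observe();p=s["tool_pos"]
f=[knob(a) for a in np.arange(2.05,-.01,-.1)]; f=np.array(f)
print(np.c_[np.arange(2.05,-.01,-.1)[1:],np.diff(f,axis=0)[:,1:]*1000].round(1).tolist())
```

```text
t 4.3833 d [-0.      0.0005 -0.0004] w [-0.0019  0.0002  0.0008] F [-4.7 -0.3  0.3] 0.0355930735867964
[[1.9, -15.0, 6.9], [1.8, -15.6, 5.3], [1.7, -16.1, 3.7], [1.6, -16.3, 2.1], [1.5, -16.5, 0.5], [1.4, -16.4, -1.2], [1.3, -16.2, -2.8], [1.2, -15.9, -4.4], [1.1, -15.4, -6.0], [1.0, -14.7, -7.5], [0.9, -13.9, -8.9], [0.8, -12.9, -10.3], [0.7, -11.8, -11.5], [0.6, -10.6, -12.6], [0.5, -9.3, -13.6], [0.4, -7.9, -14.5], [0.3, -6.4, -15.2], [0.2, -4.9, -15.8], [0.1, -3.3, -16.2], [0.0, -1.6, -16.4]]
```

Knob now centred. Swing the first half.

To row units: -0.0165 m / 0.3 = -0.055, -0.0164 m / 0.3 = -0.0547.

>>> send_path(
  moves=[-0.05,0,-0.023,0,0,0,-0.052,0,-0.0177,0,0,0,-0.0537,0,-0.0123,0,0,0,-0.0543,0,-0.007,0,0,0,-0.055,0,-0.0017,0,0,0,-0.0547,0,0.004,0,0,0,0,0,0,0,0,0],
)

```text
time: 4.97
tool_pos: [0.5713, 0.0968, 0.4503]
tool_rot: [-3.14, 0.001, 1.541]
contact_force: [-4.6, -0.8, 0.9]
opening: 0.0358
grip_force: 30.0
```

```bash
python3 -c "
from h import *
tk(1.45)"
```

```text
t 4.9667 d [ 0.0023  0.0003 -0.0005] w [-0.0019  0.0008 -0.0014] F [-4.6 -0.8  0.9] 0.035842206337503325
```

To row units: -0.0155 m / 0.3 = -0.0517, -0.0152 m / 0.3 = -0.0507.

>>> send_path(
  moves=[-0.05,0,0.0083,0,0,0,-0.0517,0,0.0147,0,0,0,-0.0507,0,0.02,0,0,0,-0.049,0,0.025,0,0,0,-0.0463,0,0.0297,0,0,0,-0.043,0,0.0343,0,0,0,-0.0393,0,0.0383,0,0,0,0,0,0,0,0,0],
)

```text
time: 5.63
tool_pos: [0.5687, -0.0028, 0.3982]
tool_rot: [-3.14, 0.004, 1.541]
contact_force: [-5.5, -6.5, 3.7]
opening: 0.0358
grip_force: 30.0
```

```bash
python3 -c "
from h import *
tk(0.75)"
```

```text
t 5.6333 d [ 0.0011  0.0002 -0.0012] w [-0.0018  0.0037 -0.0015] F [-5.5 -6.5  3.7] 0.03578856614860277
```

To row units: 0.0158 m / 0.3 = 0.0527, 0.0152 m / 0.3 = 0.0507.

>>> send_path(
  moves=[-0.034,0,0.04,0,0,0,-0.03,0,0.045,0,0,0,-0.0257,0,0.0483,0,0,0,-0.0213,0,0.0507,0,0,0,-0.0163,0,0.0527,0,0,0,0,0,0,0,0,0],
)

```text
time: 6.13
tool_pos: [0.5677, -0.0408, 0.3261]
tool_rot: [-3.14, 0.004, 1.542]
contact_force: [-3.1, -10.8, 0.2]
opening: 0.0355
grip_force: 30.0
```

```bash
python3 -c "
from h import *
tk(0.2);tk(0)"
```

```text
t 6.1333 d [-0.0019  0.0001  0.0063] w [-0.0021  0.0041 -0.0006] F [ -3.1 -10.8   0.2] 0.03548824963555952
t 6.1333 d [-0.0051  0.0002  0.0391] w [-0.0021  0.0041 -0.0006] F [ -3.1 -10.8   0.2] 0.03548824963555952
```

To row units: 0.012 m / 0.3 = 0.04, 0.01 m / 0.3 = 0.0333.

>>> send_path(
  moves=[-0.01,0,0.04,0,0,0,-0.005,0,0.04,0,0,0,-0.0033,0,0.0333,0,0,0,0,0,0.0133,0,0,0,0,0,0,0,0,0,0,0,0,0,0,0],
  force=45,
)

```text
time: 6.63
tool_pos: [0.5675, -0.0456, 0.2899]
tool_rot: [-3.14, 0.004, 1.543]
contact_force: [-4.8, -11.4, -0.9]
opening: 0.0361
grip_force: 45.0
```

```bash
python3 -c "
from h import *
tk(0)"
```

```text
t 6.6333 d [-0.0003  0.0001  0.0029] w [-0.0017  0.004   0.0002] F [ -4.8 -11.4  -0.9] 0.036099707394878645
```

To row units: 0.003 m / 0.3 = 0.01, 0.002 m / 0.3 = 0.0067.

>>> send_path(
  moves=[0,0,0.01,0,0,0,0,0,0.0067,0,0,0,0,0,0,0,0,0],
  force=45,
)

```text
time: 6.88
tool_pos: [0.5675, -0.0457, 0.285]
tool_rot: [-3.14, 0.004, 1.543]
contact_force: [-4.9, -12.5, -0.3]
opening: 0.0357
grip_force: 45.0
```

>>> send_path(
  moves=[0,0,0.0067,0,0,0,0,0,0,0,0,0,0,0,0,0,0,0],
)

```text
time: 7.13
tool_pos: [0.5675, -0.0457, 0.2832]
tool_rot: [-3.14, 0.004, 1.543]
contact_force: [-4.0, -12.4, -1.0]
opening: 0.0357
grip_force: 45.0
```

Run:
```python
from h import *
import cv2
c=robot.read_camera("side");a=c["image"][190:380,230:430,::-1]
cv2.imwrite("pics/g2.png",cv2.resize(a,None,fx=3.1,fy=3.1,interpolation=cv2.INTER_CUBIC))
for an in (0,.05,.1):print(proj(c,knob(an)))
```

```text
[343.7, 230.1]
[343.9, 226.9]
[343.9, 223.7]
```

View pics/g2.png

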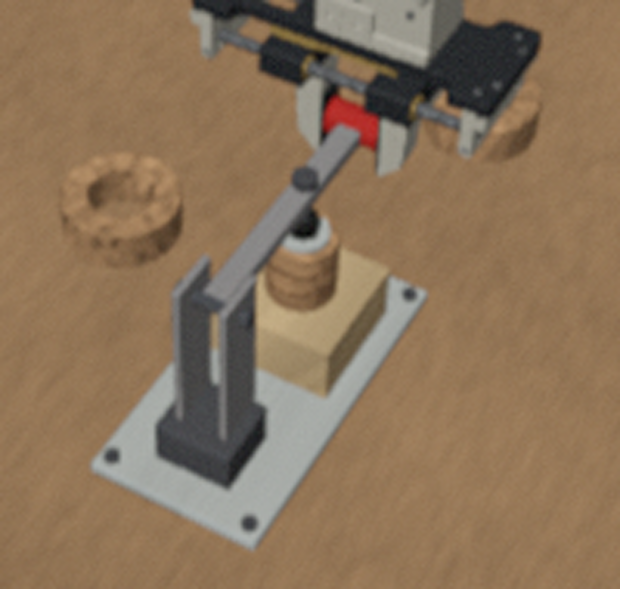

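The clamp arm is level, the pad meets the disc, and the knob is near full-image (343.5,229.4), as expected for about 0 rad. I'll press further, watching the force.

To row units: 0.003 m / 0.3 = 0.01.

>>> send_path(
  moves=[0,0,0.01,0,0,0,0,0,0,0,0,0,0,0,0,0,0,0],
  force=55,
)

```text
time: 7.43
tool_pos: [0.5675, -0.0456, 0.2805]
tool_rot: [-3.14, 0.004, 1.543]
contact_force: [-5.3, -11.8, 2.1]
opening: 0.0358
grip_force: 55.0
```

```bash
python3 -c "
from h import *
tk(0);print(robot.observe()['torque'])"
```

```text
t 7.4333 d [-0.0004  0.0002 -0.0065] w [-0.0012  0.004   0.0003] F [ -5.3 -11.8   2.1] 0.03581519499066229
[-1.34604688  0.63927551  0.03999939]
```

To row units: 0.003 m / 0.3 = 0.01.

>>> send_path(
  moves=[0,0,0.01,0,0,0,0,0,0,0,0,0],
  force=60,
)

```text
time: 7.6
tool_pos: [0.5675, -0.0456, 0.2776]
tool_rot: [-3.141, 0.004, 1.543]
contact_force: [-6.5, -11.1, 4.7]
opening: 0.0353
grip_force: 60.0
```

>>> send_path(
  moves=[0,0,0.01,0,0,0,0,0,0,0,0,0],
)

```text
time: 7.77
tool_pos: [0.5675, -0.0455, 0.2748]
tool_rot: [-3.141, 0.004, 1.543]
contact_force: [-6.6, -10.3, 5.9]
opening: 0.0357
grip_force: 60.0
```

Run:
```python
from h import *
import cv2
c=robot.read_camera("side");a=c["image"][190:380,230:430,::-1]
cv2.imwrite("pics/g3.png",cv2.resize(a,None,fx=3.1,fy=3.1,interpolation=cv2.INTER_CUBIC))
```

```text
(no output)
```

View pics/g3.png

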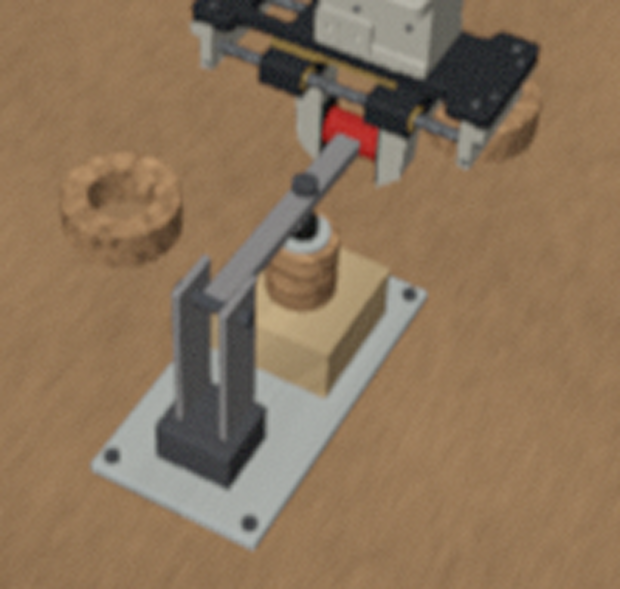

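The knob has moved down with the tool, from (352,122) to (350,133) in the crop, so it isn't slipping. The pad is now loading up, so I'll press more firmly.

To row units: 0.003 m / 0.3 = 0.01.

>>> send_path(
  moves=[0,0,0.01,0,0,0,0,0,0,0,0,0],
  force=60,
)

```text
time: 7.98
tool_pos: [0.5674, -0.0454, 0.2734]
tool_rot: [-3.141, 0.004, 1.543]
contact_force: [-9.6, -10.3, 15.2]
opening: 0.0357
grip_force: 60.0
```

>>> send_path(
  moves=[0,0,0.01,0,0,0,0,0,0,0,0,0],
)

```text
time: 8.15
tool_pos: [0.5673, -0.0453, 0.2726]
tool_rot: [3.141, 0.004, 1.544]
contact_force: [-16.5, -8.8, 30.9]
opening: 0.0354
grip_force: 60.0
```

>>> send_path(
  moves=[0,0,0.01,0,0,0,0,0,0,0,0,0,0,0,0,0,0,0],
)

```text
time: 8.4
tool_pos: [0.5671, -0.0452, 0.2717]
tool_rot: [3.139, 0.005, 1.544]
contact_force: [-22.7, -7.0, 46.8]
opening: 0.0358
grip_force: 60.0
```

Firm, and more than needed. I'll ease to about 25 N and hold for over a second.

To row units: -0.004 m / 0.3 = -0.0133.

>>> send_path(
  moves=[0,0,-0.0133,0,0,0,0,0,0,0,0,0,0,0,0,0,0,0,0,0,0,0,0,0,0,0,0,0,0,0,0,0,0,0,0,0,0,0,0,0,0,0,0,0,0,0,0,0],
)

```text
time: 9.07
tool_pos: [0.5673, -0.0452, 0.2727]
tool_rot: [3.141, 0.004, 1.544]
contact_force: [-13.7, -9.2, 23.0]
opening: 0.0353
grip_force: 60.0
```

>>> send_path(
  moves=[0,0,0,0,0,0,0,0,0,0,0,0,0,0,0,0,0,0,0,0,0,0,0,0,0,0,0,0,0,0,0,0,0,0,0,0,0,0,0,0,0,0,0,0,0,0,0,0],
)

```text
time: 9.73
tool_pos: [0.5673, -0.0452, 0.2727]
tool_rot: [3.141, 0.004, 1.544]
contact_force: [-13.9, -8.4, 24.5]
opening: 0.0359
grip_force: 60.0
```

>>> send_path(
  moves=[0,0,0,0,0,0,0,0,0,0,0,0,0,0,0,0,0,0,0,0,0,0,0,0],
)

```text
time: 10.07
tool_pos: [0.5673, -0.0453, 0.2727]
tool_rot: [3.141, 0.004, 1.544]
contact_force: [-13.4, -9.2, 24.3]
opening: 0.0358
grip_force: 60.0
```

Run:
```python
from h import *
s=robot.observe();z0=s["tool_pos"][2]
tk(0)
a=np.arange(-.03,2.1,.1);f=np.array([knob(x) for x in a]);print(np.c_[a[1:].round(2),(np.diff(f[:,1])*1000).round(1),(-np.diff(f[:,2])*1000).round(1)].tolist())
```

```text
t 10.0667 d [-0.0008  0.0004 -0.0143] w [0.0008 0.0044 0.0011] F [-13.4  -9.2  24.3] 0.035755463929029105
[[0.07, 0.3, -16.5], [0.17, 2.0, -16.4], [0.27, 3.6, -16.1], [0.37, 5.2, -15.7], [0.47, 6.7, -15.1], [0.57, 8.2, -14.3], [0.67, 9.6, -13.4], [0.77, 10.9, -12.4], [0.87, 12.1, -11.3], [0.97, 13.1, -10.0], [1.07, 14.0, -8.6], [1.17, 14.8, -7.2], [1.27, 15.5, -5.7], [1.37, 16.0, -4.1], [1.47, 16.3, -2.5], [1.57, 16.5, -0.8], [1.67, 16.5, 0.8], [1.77, 16.3, 2.5], [1.87, 16.0, 4.1], [1.97, 15.5, 5.6], [2.07, 14.9, 7.2]]
```

Held for 1.5 s at about 24 N. Now I'll swing it open.

To row units: -0.0164 m / 0.3 = -0.0547, -0.0143 m / 0.3 = -0.0477.

>>> send_path(
  moves=[0,0,-0.0467,0,0,0,0.005,0,-0.0547,0,0,0,0.012,0,-0.0537,0,0,0,0.0173,0,-0.0523,0,0,0,0.0223,0,-0.0503,0,0,0,0.0273,0,-0.0477,0,0,0,0.032,0,-0.0447,0,0,0,0,0,0,0,0,0],
  force=35,
)

```text
time: 10.73
tool_pos: [0.5682, -0.0092, 0.3771]
tool_rot: [3.141, 0.005, 1.544]
contact_force: [-6.9, -10.2, 4.1]
opening: 0.0357
grip_force: 35.0
```

```bash
python3 -c "
from h import *
for a in (.55,.6,.65,.7): tk(a)"
```

```text
t 10.7333 d [-0.0124  0.0005  0.0039] w [0.0004 0.0045 0.001 ] F [ -6.9 -10.2   4.1] 0.0357322374574337
t 10.7333 d [-0.0079  0.0005 -0.0031] w [0.0004 0.0045 0.001 ] F [ -6.9 -10.2   4.1] 0.0357322374574337
t 10.7333 d [-0.0031  0.0005 -0.0098] w [0.0004 0.0045 0.001 ] F [ -6.9 -10.2   4.1] 0.0357322374574337
t 10.7333 d [ 0.002   0.0005 -0.0162] w [0.0004 0.0045 0.001 ] F [ -6.9 -10.2   4.1] 0.0357322374574337
```

To row units: 0.016 m / 0.3 = 0.0533, 0.0155 m / 0.3 = 0.0517.

>>> send_path(
  moves=[0.035,0,-0.042,0,0,0,0.04,0,-0.0383,0,0,0,0.0433,0,-0.034,0,0,0,0.0463,0,-0.0297,0,0,0,0.049,0,-0.0247,0,0,0,0.0517,0,-0.0197,0,0,0,0.0533,0,-0.0143,0,0,0,0,0,0,0,0,0],
)

```text
time: 11.4
tool_pos: [0.5707, 0.0884, 0.4374]
tool_rot: [3.141, 0.001, 1.545]
contact_force: [-7.1, -3.4, 9.3]
opening: 0.0354
grip_force: 35.0
```

```bash
python3 -c "
from h import *
for a in (1.3,1.35,1.4): tk(a)"
```

```text
t 11.4 d [-0.0136  0.0007 -0.0086] w [0.0011 0.0011 0.0021] F [-7.1 -3.4  9.3] 0.035419122550194276
t 11.4 d [-0.0056  0.0008 -0.0106] w [0.0011 0.0011 0.0021] F [-7.1 -3.4  9.3] 0.035419122550194276
t 11.4 d [ 0.0025  0.0008 -0.0122] w [0.0011 0.0011 0.0021] F [-7.1 -3.4  9.3] 0.035419122550194276
```

To row units: 0.0165 m / 0.3 = 0.055, 0.0163 m / 0.3 = 0.0543.

>>> send_path(
  moves=[0.054,0,-0.0167,0,0,0,0.055,0,-0.0083,0,0,0,0.055,0,-0.0017,0,0,0,0.0543,0,0.0067,0,0,0,0.0533,0,0.0127,0,0,0,0.052,0,0.0177,0,0,0,0.0317,0,0.0133,0,0,0,0,0,0,0,0,0],
)

```text
time: 12.07
tool_pos: [0.5739, 0.195, 0.4269]
tool_rot: [-3.139, 0.0, 1.545]
contact_force: [-4.2, -1.8, -1.3]
opening: 0.0358
grip_force: 35.0
```

```bash
python3 -c "
from h import *
for a in (1.95,2.0,2.05): tk(a)"
```

```text
t 12.0667 d [-0.0149  0.0004 -0.0134] w [-0.0023  0.0002  0.0025] F [-4.2 -1.8 -1.3] 0.03575268089349957
t 12.0667 d [-0.0074  0.0004 -0.0102] w [-0.0023  0.0002  0.0025] F [-4.2 -1.8 -1.3] 0.03575268089349957
t 12.0667 d [ 0.0001  0.0005 -0.0066] w [-0.0023  0.0002  0.0025] F [-4.2 -1.8 -1.3] 0.03575268089349957
```

To row units: 0.002 m / 0.3 = 0.0067, 0.001 m / 0.3 = 0.0033.

>>> send_path(
  moves=[0.0067,0,0.0033,0,0,0,0,0,0,0,0,0],
)

```text
time: 12.23
tool_pos: [0.5739, 0.1951, 0.4268]
tool_rot: [-3.139, 0.001, 1.544]
contact_force: [-5.1, -0.4, -1.6]
opening: 0.0355
grip_force: 35.0
```

>>> send_path(
  moves=[0,0,0,0,0,0,0,0,0,0,0,0,0,0,0,0,0,0,0,0,-0.0667,0,0,0,0,0,-0.0667,0,0,0,0,0,-0.0833,0,0,0,0,0,0,0,0,0],
  finger_gap=0.075,
  force=30,
)

```text
time: 12.82
tool_pos: [0.5746, 0.1949, 0.498]
tool_rot: [3.131, -0.002, 1.543]
contact_force: [-0.3, 0.6, 1.0]
opening: 0.0742
grip_force: 0.0
```

```bash
python3 -c "
from h import *
to([J[0],J[1],.48]);to([J[0],J[1],.076+.159])"
```

```text
t 12.8167 d [-0.1761 -0.0004  0.0176] w [ 0.0103 -0.0023  0.0001] F [-0.3  0.6  1. ] 0.07417910989183242
t 12.8167 d [-0.1766 -0.0029  0.2625] w [ 0.0103 -0.0023  0.0001] F [-0.3  0.6  1. ] 0.07417910989183242
```

To row units: -0.036 m / 0.3 = -0.12, -0.035 m / 0.3 = -0.1167, 0.01 rad / 2 = 0.005.

>>> send_path(
  moves=[-0.1167,0,0,0.005,-0.001,0,-0.1167,0,0,0,0,0,-0.1167,0,0,0,0,0,-0.1167,0,0,0,0,0,-0.12,0,0,0,0,0,0,0,0,0,0,0],
)

```text
time: 13.32
tool_pos: [0.5695, 0.0136, 0.4925]
tool_rot: [-3.133, 0.005, 1.537]
contact_force: [0.2, 0.5, -0.7]
opening: 0.0749
grip_force: 0.0
```

Run:
```python
from h import *
import cv2
to([J[0],J[1],.076+.159])
c=robot.read_camera("side");a=c["image"][150:380,200:430,::-1]
cv2.imwrite("pics/g4.png",cv2.resize(a,None,fx=2.5,fy=2.5,interpolation=cv2.INTER_CUBIC));print(proj(c,np.r_[J,.096]))
```

```text
t 13.3167 d [0.0066 0.002  0.2575] w [-0.0087  0.005  -0.0055] F [ 0.2  0.5 -0.7] 0.07488472059706014
[326.2, 263.9]
```

View pics/g4.png

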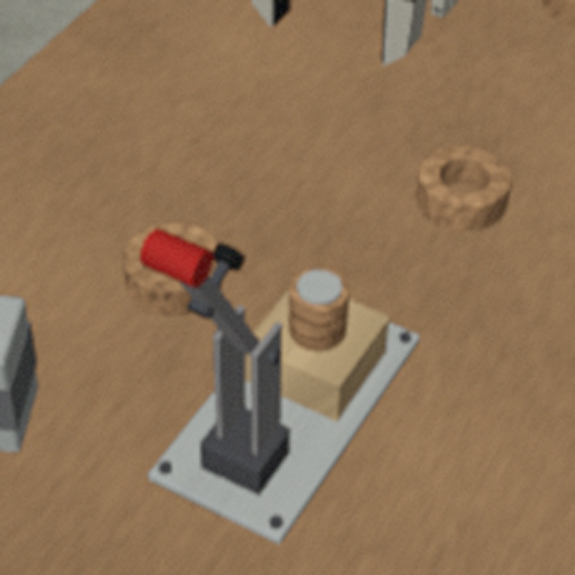

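The clamp is fully open again (knob at full-image (270,253), as at the start) and the handle is still seated (disc (328,265)). I'll descend over it.

To row units: 0.035 m / 0.3 = 0.1167, 0.03 m / 0.3 = 0.1, -0.0087 rad / 2 = -0.0044.

>>> send_path(
  moves=[0.02,0.0033,0.1,-0.0044,0.0025,-0.0028,0,0,0.1167,0,0,0,0,0,0.1167,0,0,0,0,0,0.1167,0,0,0,0,0,0.1167,0,0,0,0,0,0.0667,0,0,0,0,0,0,0,0,0],
  finger_gap=0.075,
)

```text
time: 13.95
tool_pos: [0.569, 0.0268, 0.2977]
tool_rot: [-3.132, -0.004, 1.549]
contact_force: [-1.2, 0.0, 0.2]
opening: 0.0746
grip_force: 0.0
```

```bash
python3 -c "
from h import *
to([J[0]-.001,J[1]-.001,.076+.159])"
```

```text
t 13.95 d [-0.009   0.0003  0.0626] w [-0.0097 -0.0038  0.0067] F [-1.2  0.   0.2] 0.07457302355594674
```

To row units: 0.015 m / 0.3 = 0.05, -0.009 m / 0.3 = -0.03, -0.0097 rad / 2 = -0.0049.

>>> send_path(
  moves=[-0.03,0,0,-0.0049,-0.0019,0.0034,0,0,0.05,0,0,0,0,0,0.05,0,0,0,0,0,0.05,0,0,0,0,0,0.05,0,0,0,0,0,0,0,0,0,0,0,0,0,0,0],
)

```text
time: 14.53
tool_pos: [0.5712, 0.0165, 0.2439]
tool_rot: [3.131, 0.001, 1.542]
contact_force: [1.0, -0.3, 0.2]
opening: 0.0749
grip_force: 0.0
```

```bash
python3 -c "
from h import *
to([J[0]-.001,J[1]-.001,.076+.159])"
```

```text
t 14.5333 d [ 0.0014 -0.0028  0.0089] w [ 0.0109  0.0011 -0.0008] F [ 1.  -0.3  0.2] 0.07487305753136274
```

To row units: 0.008 m / 0.3 = 0.0267, -0.002 m / 0.3 = -0.0067, 0.0109 rad / 2 = 0.0055.

>>> send_path(
  moves=[0.005,-0.0067,0.0267,0.0055,0,0,0,0,0,0,0,0,0,0,0,0,0,0],
)

```text
time: 14.78
tool_pos: [0.5687, 0.0183, 0.2349]
tool_rot: [-3.14, 0.001, 1.542]
contact_force: [-0.4, -0.1, 0.7]
opening: 0.0752
grip_force: 0.0
```

>>> send_path(
  moves=[0,0,0,0,0,0,0,0,0,0,0,0,0,0,0,0,0,0,0,0,0,0,0,0,0,0,0,0,0,0],
  finger_gap=0.03,
  force=30,
)

```text
time: 15.2
tool_pos: [0.5687, 0.0183, 0.2344]
tool_rot: [-3.139, 0.001, 1.542]
contact_force: [-0.5, -1.1, -0.1]
opening: 0.0465
grip_force: 0.0
```

```bash
python3 -c "
from h import *
to([J[0],J[1],.076+.159])"
```

```text
t 15.2 d [ 0.0008  0.0008 -0.0006] w [-0.0023  0.0008 -0.0006] F [-0.5 -1.1 -0.1] 0.04651075790511255
```

To row units: -0.015 m / 0.3 = -0.05, -0.01 m / 0.3 = -0.0333.

>>> send_path(
  moves=[0,0,0,0,0,0,0,0,0,0,0,0,0,0,-0.0167,0,0,0,0,0,-0.0333,0,0,0,0,0,-0.0333,0,0,0,0,0,-0.05,0,0,0,0,0,0,0,0,0],
  finger_gap=0.03,
  force=30,
)

```text
time: 15.78
tool_pos: [0.5696, 0.0183, 0.2779]
tool_rot: [3.139, 0.001, 1.542]
contact_force: [0.5, -0.2, -1.5]
opening: 0.0434
grip_force: 30.0
```

```bash
python3 -c "
from h import *
to([J[0],J[1],.4])"
```

```text
t 15.7833 d [ 0.0006  0.0003 -0.1221] w [ 0.0031  0.0013 -0.0006] F [ 0.5 -0.2 -1.5] 0.04335516786037747
```

To row units: -0.03 m / 0.3 = -0.1, -0.02 m / 0.3 = -0.0667.

>>> send_path(
  moves=[0,0,-0.0667,0,0,0,0,0,-0.1,0,0,0,0,0,-0.1,0,0,0,0,0,-0.1,0,0,0,0,0,-0.1,0,0,0,0,0,-0.0667,0,0,0,0,0,0,0,0,0],
)

```text
time: 16.37
tool_pos: [0.5694, 0.0185, 0.4394]
tool_rot: [3.135, 0.001, 1.542]
contact_force: [1.0, 0.6, -0.8]
opening: 0.0433
grip_force: 30.0
```

```bash
python3 -c "
from h import *
to([J[0],J[1],.44]);print(robot.observe()['qpos'].round(2))"
```

```text
t 16.3667 d [ 0.0005  0.0001 -0.0006] w [ 0.0067  0.0015 -0.0005] F [ 1.   0.6 -0.8] 0.04329235819848288
[-0.1   0.4   1.34 -0.    1.4  -0.07]
```

To row units: -0.1 rad / 2 = -0.05.

>>> send_path(
  moves=[0,0,0,-0.045,0,0,0,0,0,-0.05,0,0,0,0,0,-0.05,0,0,0,0,0,-0.05,0,0,0,0,0,-0.05,0,0,0,0,0,-0.05,0,0,0,0,0,-0.05,0,0,0,0,0,-0.0475,0,0],
)

```text
time: 17.03
tool_pos: [0.5684, 0.0184, 0.4329]
tool_rot: [2.357, 0.001, 1.542]
contact_force: [-0.1, 0.6, -2.1]
opening: 0.0433
grip_force: 30.0
```

>>> send_path(
  moves=[0,0,0,0,0,0,0,0,0,0,0,0,0,0,0,0,0,0,0,0,0,0,0,0],
)

```text
time: 17.37
tool_pos: [0.5693, 0.0184, 0.434]
tool_rot: [2.362, 0.001, 1.542]
contact_force: [0.1, -0.6, -1.0]
opening: 0.0439
grip_force: 30.0
```

Run:
```python
from h import *
import cv2
s=robot.observe();r=R.from_euler("xyz",s["tool_rot"]).as_matrix();print("tilt",np.degrees(np.arccos(-r[2,2])),"grasp",s["tool_pos"]+.159*r[:,2])
a=robot.read_camera("side")["image"][50:350,150:450,::-1];b=robot.read_camera("top")["image"][130:430,160:460,::-1]
cv2.imwrite("pics/g5.png",cv2.resize(np.hstack([a,b]),None,fx=1.33,fy=1.33))
```

```text
tilt 44.69322593524994 grasp [0.68108797 0.01514058 0.32099266]
```

View pics/g5.png

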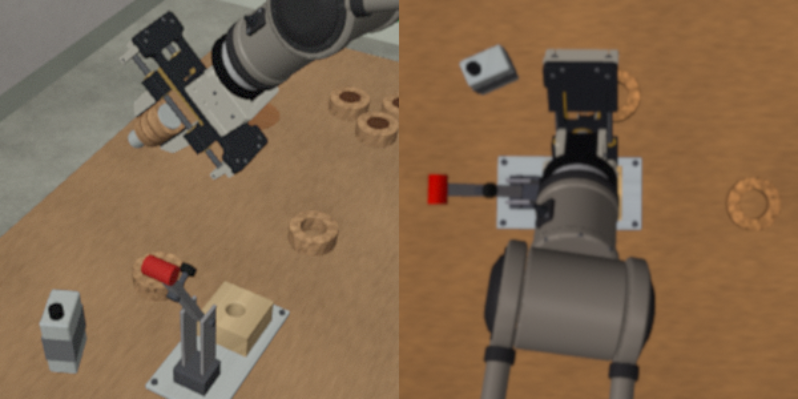

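The handle is held at about 45°, with its spigot end at (140,138) in the picture and the grasp 32 cm up. The nest is empty, the clamp is open, and the rings and can haven't moved.

>>> send_path(
  moves=[0,0,0,0,0,0,0,0,0,0,0,0,0,0,0,0,0,0,0,0,0,0,0,0,0,0,0,0,0,0,0,0,0,0,0,0],
)

```text
time: 17.97
tool_pos: [0.5691, 0.0184, 0.4343]
tool_rot: [2.359, 0.001, 1.542]
contact_force: [0.6, -0.3, -1.3]
opening: 0.0439
grip_force: 30.0
```

```bash
python3 -c "
from cell import robot
print(robot.hand_in())"
```

```text
the job is handed in; nothing more can be done
None
```

The job is handed in at 18 s: the clamp was pressed on the handle at about 24 N for 1.5 s (47 N at peak) and swung fully open, and the gripper is holding the cork handle still at about 45°, roughly 30 cm above the bench; no verdict was returned.

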